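# Find the fullest topping tin

## Task

Set the three green topping tins upright in a neat row on the low steel shelf, one centred on each black spot, putting them down gently and feeling as you go which one is heaviest. When all three stand there, let go, then take the heaviest one off the shelf and finish holding it up: upright, still in the gripper, its bottom a good 10 cm above the shelf top, with the other two left on their spots. Leave the syrup bottle, the cup and the cherry jar alone.

Things in the scene. Friction and masses are not known exactly. Their poses are not given: they have to be found in the camera images.
- tin_a: One of three closed cylindrical tins that look exactly alike: green with a pale band and a steel lid, 56 to 57 mm diameter, 95 mm high, rigid. Stands upright on the counter at the start. Origin: centre of its underside, z up. Contents are hidden and cannot slosh; the tins weigh between 0.15 and 0.8 kg, the heaviest at least 1.5 times as much as each of the other two; looks and place say nothing about which it is, only its weight does.
- tin_b: One of three closed cylindrical tins that look exactly alike: green with a pale band and a steel lid, 56 to 57 mm diameter, 95 mm high, rigid. Stands upright on the counter at the start. Origin: centre of its underside, z up. Contents are hidden and cannot slosh; the tins weigh between 0.15 and 0.8 kg, the heaviest at least 1.5 times as much as each of the other two; looks and place say nothing about which it is, only its weight does.
- tin_c: One of three closed cylindrical tins that look exactly alike: green with a pale band and a steel lid, 56 to 57 mm diameter, 95 mm high, rigid. Stands upright on the counter at the start. Origin: centre of its underside, z up. Contents are hidden and cannot slosh; the tins weigh between 0.15 and 0.8 kg, the heaviest at least 1.5 times as much as each of the other two; looks and place say nothing about which it is, only its weight does.
- shelf: Low fixed riser shelf of pale sheet metal on the steel counter: 100 mm deep (its x), 300 mm wide (its y), flat top 60 mm above the counter, no rim. Origin: centre of its footprint at counter height; x points away from the robot, y to the robot's left, z up; it may be turned by up to 9 degrees about z. The three spots lie 90 mm apart along its y.
- spot_left (a point): Centre of the left (+y) of the three black round rubber spots (72 mm diameter, flush) on the shelf's top, at the height of the top face (60 mm over the counter). x and y axes as the shelf's.
- spot_middle (a point): Centre of the middle of the three black round rubber spots (72 mm diameter, flush) on the shelf's top, at the height of the top face (60 mm over the counter). x and y axes as the shelf's.
- spot_right (a point): Centre of the right (-y) of the three black round rubber spots (72 mm diameter, flush) on the shelf's top, at the height of the top face (60 mm over the counter). x and y axes as the shelf's.
- syrup: Red squeeze bottle with a white cap, 60 mm diameter, 180 mm high, left of the work. Loose bystander, to be left alone. Origin: centre of its underside.
- cup: Open steel cup, 76 mm across the rim, 85 mm high, right of the work. Loose bystander, to be left alone. Origin: centre of its underside.
- cherry_jar: Amber glass jar with a black lid, 68 mm diameter, 90 mm high, right of the work. Loose bystander, to be left alone. Origin: centre of its underside.
There are look-alikes about, which are no part of the job. What is shaped like the tin_b but yellow is not meant.

How it is judged:
On the way:
1. all three tins stand upright and still on the shelf, one on each spot, none touched by the fingers (((horizontal distance between tin_a and spot_left below 0.018 m and z of tin_a in the frame of spot_left between -0.006 and 0.006 m) or (horizontal distance between tin_b and spot_left below 0.018 m and z of tin_b in the frame of spot_left between -0.006 and 0.006 m) or (horizontal distance between tin_c and spot_left below 0.018 m and z of tin_c in the frame of spot_left between -0.006 and 0.006 m)) and ((horizontal distance between tin_a and spot_middle below 0.018 m and z of tin_a in the frame of spot_middle between -0.006 and 0.006 m) or (horizontal distance between tin_b and spot_middle below 0.018 m and z of tin_b in the frame of spot_middle between -0.006 and 0.006 m) or (horizontal distance between tin_c and spot_middle below 0.018 m and z of tin_c in the frame of spot_middle between -0.006 and 0.006 m)) and ((horizontal distance between tin_a and spot_right below 0.018 m and z of tin_a in the frame of spot_right between -0.006 and 0.006 m) or (horizontal distance between tin_b and spot_right below 0.018 m and z of tin_b in the frame of spot_right between -0.006 and 0.006 m) or (horizontal distance between tin_c and spot_right below 0.018 m and z of tin_c in the frame of spot_right between -0.006 and 0.006 m)) and angle between each of tin_a, tin_b, tin_c's own z axis and vertical below 0.12 rad and linear speed of each of tin_a, tin_b, tin_c below 0.03 m/s and contact force between each of tin_a, tin_b, tin_c and the fingers below 0.1 N), for 0.1 s.
At the end, for the whole second after the job is handed in: the heaviest tin is gripped and held still, its underside more than 80 mm above the shelf top, within 15 degrees of upright, touching nothing but the gripper; the two lighter tins stand upright, still and untouched on the shelf, each within 18 mm of the centre of a spot (((horizontal distance between tin_a and spot_left below 0.018 m and z of tin_a in the frame of spot_left between -0.006 and 0.006 m) or (horizontal distance between tin_a and spot_middle below 0.018 m and z of tin_a in the frame of spot_middle between -0.006 and 0.006 m) or (horizontal distance between tin_a and spot_right below 0.018 m and z of tin_a in the frame of spot_right between -0.006 and 0.006 m)) and ((horizontal distance between tin_c and spot_left below 0.018 m and z of tin_c in the frame of spot_left between -0.006 and 0.006 m) or (horizontal distance between tin_c and spot_middle below 0.018 m and z of tin_c in the frame of spot_middle between -0.006 and 0.006 m) or (horizontal distance between tin_c and spot_right below 0.018 m and z of tin_c in the frame of spot_right between -0.006 and 0.006 m)) and angle between each of tin_a, tin_c's own z axis and vertical below 0.12 rad and linear speed of each of tin_a, tin_c, tin_b below 0.03 m/s and contact force between each of tin_a, tin_c and the fingers below 0.1 N and z of tin_b in the frame of shelf above 0.14 m and angle between tin_b's own z axis and vertical below 0.26 rad and contact force between tin_b and the fingers above 2 N and contact force between tin_b and shelf below 0.1 N and contact force between tin_b and tin_a below 0.1 N and contact force between tin_b and tin_c below 0.1 N and contact force between tin_b and syrup below 0.1 N and contact force between tin_b and cup below 0.1 N and contact force between tin_b and cherry_jar below 0.1 N); the arm keeps its last pose, push and grip.
It fails at once if the syrup bottle, the cup or the cherry jar is shifted by more than 20 mm or tipped (distance of any of syrup, cup, cherry_jar from where it was at the start of the episode above 0.02 m or angle between any of syrup, cup, cherry_jar's own z axis and vertical above 0.3 rad).
It fails at once if a tin is knocked over (leans by more than 45 degrees) (angle between any of tin_a, tin_b, tin_c's own z axis and vertical above 0.79 rad).
It fails at once if a tin is let go in the air, its underside more than 15 mm above the shelf top's height ((height (world z) of tin_a above 0.075 m and contact force between tin_a and the fingers below 0.05 N) or (height (world z) of tin_b above 0.075 m and contact force between tin_b and the fingers below 0.05 N) or (height (world z) of tin_c above 0.075 m and contact force between tin_c and the fingers below 0.05 N)).
It fails at once if a tin is slammed on the shelf (more than 80 N between them) (contact force between any of tin_a, tin_b, tin_c and shelf above 80 N).
It also fails if it takes over 70 s, if anything falls off the work surface, if the arm or the gripper's body presses on something with over 40 N, if the wrist force passes 120 N, or if a joint passes its speed limit or range.

## Robot

A 6-joint arm with a two-finger parallel gripper is mounted at the origin on the work surface. World frame = base frame: x ahead of the robot, y to its left, z up, the work surface at z = 0. Lengths are in m, angles in rad, forces in N, time in s.
With the tool pointing down it reaches from about 0.35 to 0.85 m from the base axis. Payload 8.1 kg.
Tool frame: the origin (TCP) lies at the very end of the fingers, on their centre line; the grasp point (between the pads) lies 19 mm behind it; z points along the fingers, y is the line along which they close (so a half turn about z gives the same grasp; the last joint's range is limited). The gripper opens to 93 mm and grips with 3 to 60 N. Pads are 15 mm wide; open, the fingers measure 128 mm over their backs; the gripper's body (75 mm by 188 mm) begins 65 mm behind the grasp point.
Start: joints at [1.052, 0.13, 1.488, -0, 1.523, -0.085], TCP at [0.252, 0.544, 0.219] pointing down, gripper open.
Joint ranges: [-2.96, 2.96], [-0.89, 2.26], [0.02, 2.5], [-1.34, 4.48], [0, 2.73], [-2.66, 2.66]. Speed limits (rad/s): [2.39, 2.39, 2.79, 3.14, 3.14, 3.14].

## Interface

Orientations are given as a rotation vector (axis times angle).
In Python, from plant import read_state, eyes, workorder gives the robot as it stands. The module is installed in compiled form; this text tells all that it offers.
- The arm moves only by the tool play_rows, never from a script. Its argument "targets" is one flat list of numbers, 4 for each row, row after row: the shift along the tool's x, y, z in cm, then the turn about the tool's z in degrees. In form: [dx, dy, dz, roll, dx, dy, dz, roll, ...]. A call has 1 to 8 rows; each row is the pose to reach, as a shift and turn from the pose commanded when the call began, along the tool's axes at that moment; what a row does not reach only later rows make up. A row lasts 1/12 s, in which the tool goes at most 41.7 mm and 7.16 degrees, less where a joint would pass 70% of its speed; a pose out of reach is approached as far as the arm can. A call with a gripper value outside its range is refused whole. "grip" is the finger opening in cm, from 0 to 9.3, set as the call begins (left out, the last holds). The fingers move at their own pace and stop on an object; "grip_force" is the grip in N (left out, the last holds). Time passes only in rows, so rows that repeat a pose let the fingers close. It gives the time, the measured TCP pose, the force, the opening and the grip force at its end, in the units of the state.
- read_state(): the state, without advancing time (a new reading comes with each control period).
- eyes.read_camera(name): name is "scene" or "top"; returns a dict with "image" (384x512x3 uint8, red, green, blue), "vfov" (degrees; the focal length in pixels is half the picture's height over the tangent of half this angle, whatever the lens; pixels are square), "cx", "cy" (the principal point, pixels), "k1" (the pictures are not rectified: a ray, as slopes to the right and down, at radius r is drawn at 1 + k1 r^2 times it, then the intrinsics apply), "cam_to_world" (4x4, takes a point from camera to world coordinates). Camera axes: x right, y up, looking along -z (the intrinsics and any distortion apply to the point x, -y, -z); pixel columns grow to the right and rows downward; lengths in m; the calibration is good to about 2 mm. A picture is of the moment at which its call begins. There is no depth.
- workorder.close_job(): hands the job in; it is judged then, once.
The state is a dict: "t": time; "q": joint angles; "dq": joint speeds; "joint_torque": joint torques, N m; "tool_pos": TCP position; "orientation": TCP orientation; "force": force on the tool from outside, world axes, zero at the start; "wrist_torque": the same for the moment, N m; "opening": finger opening in m; "gripper_force": force on a finger pad.
Only numpy, scipy, OpenCV 4.12 (cv2) and the standard library are available. Lean on these libraries where they do the work, as an engineer would, in place of code of your own. Each camera call takes 0.05 s, during which the arm holds its last target. There are 200 camera calls.

## Working session

There is one attempt and no reset: what is moved stays moved. The work goes in short steps, Python scripts to look and compute and a tool call to move; the robot and the scene stay as the last step left them, time stands still between calls to the robot, and variables do not carry over. Pictures are saved under pics/ and viewed, at most 10 in all, crops included, and the job is handed in when it is done.

Besides the shell and the picture viewer there is one more tool, called after ">>>" as name(argument=value, ...) on one line, values as JSON. play_rows: Moves the arm, as the interface text tells. Its arguments: {"type":"object","properties":{"targets":{"type":"array"},"grip":{"type":"number"},"grip_force":{"type":"number"}},"required":["targets"]}

```bash
mkdir -p pics; ls
python3 - <<'E'
from plant import read_state, eyes
import cv2,numpy as np
for n in("top","scene"):
    c=eyes.read_camera(n); cv2.imwrite(f"pics/{n}0.png",c["image"][:,:,::-1]); np.savez(f"{n}0.npz",**c)
    print(n,c["vfov"],c["cx"],c["cy"],c["k1"],np.round(c["cam_to_world"],3).tolist())
s=read_state();print({k:np.round(v,3).tolist() for k,v in s.items()})
E
```

```text
pics
top 49.454168332014234 253.78120574016435 194.66020708500753 -0.13758434221217566 [[0.019, 0.987, -0.159, 0.356], [-1.0, 0.018, -0.006, -0.014], [-0.003, 0.159, 0.987, 1.222], [0.0, 0.0, 0.0, 1.0]]
scene 48.27847451707666 253.56511634455214 195.27666609587993 -0.13590517146153525 [[-0.3, -0.651, 0.697, 1.362], [0.954, -0.193, 0.229, 0.268], [-0.014, 0.734, 0.679, 0.824], [0.0, 0.0, 0.0, 1.0]]
{'t': 0.1, 'q': [1.052, 0.131, 1.489, -0.0, 1.523, -0.085], 'dq': [0.0, -0.002, -0.001, -0.001, 0.001, -0.0], 'joint_torque': [0.001, -56.133, -49.31, 0.077, 0.029, -0.0], 'tool_pos': [0.252, 0.544, 0.218], 'orientation': [-0.676, -3.068, 0.002], 'force': [0.553, 0.439, -0.242], 'wrist_torque': [0.057, 0.057, -0.005], 'gripper_force': 0.0, 'opening': 0.093}
```

View pics/top0.png

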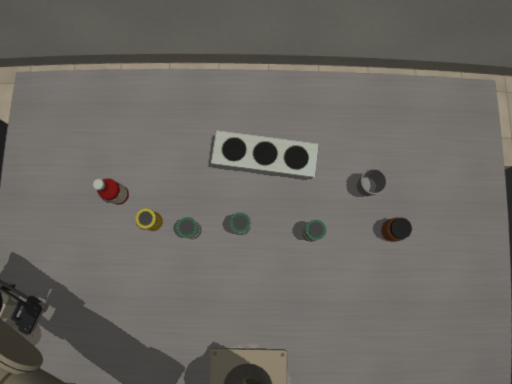

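View pics/scene0.png

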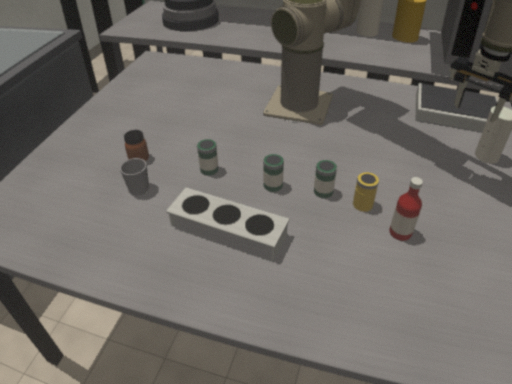

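Top view: spots at about (234,149), (265,153) and (296,157). Green tin lids are at about (187,228), (240,223) and (315,230), and the yellow decoy is at (146,219). I'll refine these by segmentation.

```bash
cat > h.py <<'E'
import numpy as np,cv2
def K(c):
    f=192/np.tan(np.radians(c["vfov"])/2); return f,float(c["cx"]),float(c["cy"]),float(c["k1"])
def ray(c,u,v):
    f,cx,cy,k=K(c); d=np.array([(u-cx)/f,(v-cy)/f]); p=d.copy()
    for _ in range(20): p=d/(1+k*(p@p))
    T=c["cam_to_world"]; return T[:3,3],T[:3,:3]@np.array([p[0],-p[1],-1])
def at(c,u,v,z):
    o,d=ray(c,u,v); return o+d*(z-o[2])/d[2]
def proj(c,P):
    f,cx,cy,k=K(c);T=c["cam_to_world"]; q=(np.atleast_2d(P)-T[:3,3])@T[:3,:3]
    s=np.c_[q[:,0],-q[:,1]]/-q[:,2:]; s=s*(1+k*(s**2).sum(1,keepdims=True)); return s*f+[cx,cy]
E
python3 - <<'E'
from h import *
c=dict(np.load("top0.npz"));s=dict(np.load("scene0.npz"))
im=c["image"].astype(int);g=cv2.cvtColor(c["image"],cv2.COLOR_RGB2GRAY)
def spots(c,pts):
    g=cv2.cvtColor(c["image"],cv2.COLOR_RGB2GRAY);o=[]
    for u,v in pts:
        w=g[v-18:v+19,u-18:u+19]; n,l,st,ce=cv2.connectedComponentsWithStats((w<50).astype(np.uint8))
        i=l[18,18]; p=ce[i]+[u-18,v-18]; o.append(at(c,*p,.06)); print("spot",p,st[i],np.round(o[-1],4))
    return o
spots(c,[(234,149),(265,153),(296,157)]); spots(s,[(259,224),(227,214),(195,205)])
for nm,cc,pts in(("top",c,[(187,228),(240,223),(315,230)]),("sc",s,[(325,167),(273,161),(207,147)])):
    for p in pts: print(nm,np.round(at(cc,*p,.095),4))
t=cv2.resize(c["image"][195:260,165:345],None,fx=4.4,fy=4.4,interpolation=cv2.INTER_CUBIC)
b=cv2.resize(s["image"][130:205,180:350],None,fx=4.65,fy=4.65,interpolation=cv2.INTER_CUBIC)[:, :792]
t=t[:280,:792];print(t.shape,b.shape)
w=min(t.shape[1],b.shape[1])
cv2.imwrite("pics/z.png",np.vstack([t[:,:w],b[:300,:w]])[:,:,::-1])
E
```

```text
spot [233.68030691 148.95140665] [  7   7  22  22 391] [0.6761 0.0529 0.06  ]
spot [264.75062972 152.91183879] [  7   7  23  23 397] [ 0.6659 -0.0367  0.06  ]
spot [295.89826303 157.17617866] [  7   7  23  23 403] [ 0.655  -0.1263  0.06  ]
spot [260.41666667 220.91666667] [17 11  6  8 12] [0.6611 0.0542 0.06  ]
spot [226.98298531 213.99226605] [   0    0   37   37 1293] [ 0.6622 -0.0332  0.06  ]
spot [194.99620061 205.01367781] [   0    0   37   37 1316] [ 0.6554 -0.1236  0.06  ]
top [0.4432 0.172  0.095 ]
top [0.4597 0.0282 0.095 ]
top [ 0.4442 -0.1754  0.095 ]
sc [0.4506 0.1733 0.095 ]
sc [0.4656 0.0315 0.095 ]
sc [ 0.4562 -0.1676  0.095 ]
(280, 792, 3) (349, 791, 3)
```

View pics/z.png

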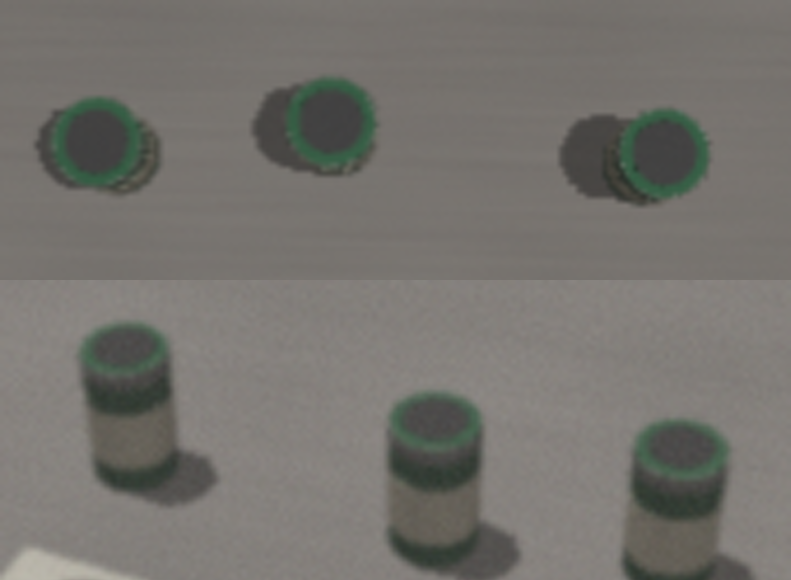

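Crop: top lid centres are at full-frame (186.7,226.9), (239.8,222.6), (315.5,229.6). Scene lid centres are at (325.8,166.2), (273.2,159.9), (206.5,144.4).

Run:
```python
from h import *
from scipy.spatial.transform import Rotation as R
c=dict(np.load("top0.npz"));s=dict(np.load("scene0.npz"))
for p,q in zip([(186.7,226.9),(239.8,222.6),(315.5,229.6)],[(325.8,166.2),(273.2,159.9),(206.5,144.4)]):
    print(at(c,*p,.095).round(4),at(s,*q,.095).round(4), np.linalg.norm(at(c,p[0]+10,p[1],.095)-at(c,p[0]-10.,p[1],.095)))
g=cv2.cvtColor(s["image"],cv2.COLOR_RGB2GRAY)[180:255,160:295]
n,l,st,ce=cv2.connectedComponentsWithStats((g<38).astype(np.uint8))
for i in range(1,n):
    if st[i,4]>150: print(st[i],at(s,*(ce[i]+[160,180]),.06).round(4))
print(R.from_rotvec([-0.676,-3.068,0.002]).as_matrix().round(3))
```

```text
[0.4461 0.1729 0.095 ] [0.4466 0.1747 0.095 ] 0.05475843491581024
[0.4608 0.0288 0.095 ] [0.4607 0.0307 0.095 ] 0.0542394089598521
[ 0.4453 -0.1767  0.095 ] [ 0.4448 -0.1738  0.095 ] 0.05452823369176947
[[-0.907  0.42  -0.   ]
 [ 0.42   0.907 -0.001]
 [-0.    -0.001 -1.   ]]
```

>>> play_rows(targets=[-33.1, -25.4, 0, 72, -33.1, -25.4, 0, 72, -33.1, -25.4, 0, 72, -33.1, -25.4, 0, 72, -33.1, -25.4, 0, 72, -33.1, -25.4, 0, 72, -33.1, -25.4, 0, 72, -33.1, -25.4, 0, 72], grip=9.3)

```text
t: 0.77
tool_pos: [0.407, 0.2472, 0.2183]
orientation: [-2.071, -2.362, 0.0]
force: [1.3, -0.3, 0.1]
opening: 0.0929
gripper_force: 0.0
```

```bash
cat > d.py <<'E'
import sys,numpy as np
from plant import read_state
from scipy.spatial.transform import Rotation as R
s=read_state();M=R.from_rotvec(s["orientation"]).as_matrix()
t=np.array([float(a) for a in sys.argv[1:4]])
print("t",s["t"],"pos",np.round(s["tool_pos"],4),"delta cm",np.round(100*M.T@(t-s["tool_pos"]),2),"roll",round(np.degrees(np.arctan2(M[1,1],M[0,1]))+6.7,2),"F",np.round(s["force"],2),"M",np.round(s["wrist_torque"],2))
E
python3 d.py 0.446 0.174 0.032
```

```text
t 0.7667 pos [0.407  0.2472 0.2183] delta cm [-7.77  2.91 18.63] roll 14.21 F [ 1.3  -0.31  0.09] M [-0.06  0.04 -0.05]
```

>>> play_rows(targets=[-7.5, 2.8, 6, 14, -7.5, 2.8, 6, 14, -7.5, 2.8, 6, 14, -7.5, 2.8, 6, 14, -7.5, 2.8, 6, 14])

```text
t: 1.18
tool_pos: [0.4442, 0.178, 0.1577]
orientation: [-2.338, -2.096, 0.003]
force: [-0.3, -0.0, 0.3]
opening: 0.0929
gripper_force: 0.0
```

```bash
python3 d.py 0.446 0.174 0.032
```

```text
t 1.1833 pos [0.4442 0.178  0.1577] delta cm [-0.37  0.25 12.57] roll 0.46 F [-0.31 -0.02  0.34] M [-0.04  0.13  0.03]
```

Descend, then close gently in the following call.

>>> play_rows(targets=[-0.4, 0.2, 3, 0.4, -0.4, 0.2, 6, 0.4, -0.4, 0.2, 9, 0.4, -0.4, 0.2, 11.5, 0.4, -0.4, 0.2, 12.5, 0.4, -0.4, 0.2, 12.5, 0.4, -0.4, 0.2, 12.5, 0.4])

```text
t: 1.77
tool_pos: [0.4467, 0.1755, 0.0347]
orientation: [2.343, 2.093, 0.001]
force: [-0.2, 0.5, -0.6]
opening: 0.0926
gripper_force: 0.0
```

>>> play_rows(targets=[0, 0, 0, 0, 0, 0, 0, 0, 0, 0, 0, 0, 0, 0, 0, 0, 0, 0, 0, 0, 0, 0, 0, 0, 0, 0, 0, 0, 0, 0, 0, 0], grip=4.5, grip_force=30)

```text
t: 2.43
tool_pos: [0.4464, 0.1745, 0.0339]
orientation: [-2.345, -2.091, 0.0]
force: [-1.8, 0.1, 4.7]
opening: 0.0554
gripper_force: 30.0
```

```bash
python3 d.py 0.446 0.174 0.032
```

```text
t 2.4333 pos [0.4464 0.1745 0.0339] delta cm [-0.05 -0.03  0.19] roll 0.14 F [-1.82  0.06  4.69] M [-0.11  0.48 -0.03]
```

>>> play_rows(targets=[0, 0, -1, 0, 0, 0, -4, 0, 0, 0, -7, 0, 0, 0, -10, 0, 0, 0, -12, 0, 0, 0, -12, 0, 0, 0, -12, 0, 0, 0, -12, 0])

```text
t: 3.1
tool_pos: [0.4451, 0.1741, 0.1516]
orientation: [-2.344, -2.09, 0.004]
force: [0.6, -0.6, -5.0]
opening: 0.0556
gripper_force: 30.0
```

>>> play_rows(targets=[0, 0, 0, 0, 0, 0, 0, 0, 0, 0, 0, 0, 0, 0, 0, 0])

```text
t: 3.43
tool_pos: [0.4458, 0.1743, 0.1526]
orientation: [-2.344, -2.09, 0.003]
force: [0.2, 0.7, -6.0]
opening: 0.0558
gripper_force: 30.0
```

```bash
python3 d.py 0.676 0.054 0.15
```

```text
t 3.4333 pos [0.4458 0.1743 0.1526] delta cm [-9.33 24.24  0.23] roll 0.15 F [ 0.19  0.7  -5.96] M [-0.13  0.09  0.01]
```

>>> play_rows(targets=[-1, 3, 0, 0, -2.3, 6, 0, 0, -3.8, 10, 0, 0, -5.4, 14, 0, 0, -7, 18, 0, 0, -8.4, 22, 0, 0, -9.2, 23.8, 0, 0, -9.3, 24.2, 0, 0])

```text
t: 4.1
tool_pos: [0.6791, 0.0511, 0.1522]
orientation: [2.347, 2.087, -0.001]
force: [-0.9, 0.2, -5.4]
opening: 0.0557
gripper_force: 30.0
```

>>> play_rows(targets=[0, 0, 1, 0, 0, 0, 2.5, 0, 0, 0, 3.5, 0, 0, 0, 3.5, 0, 0, 0, 3.5, 0])

```text
t: 4.52
tool_pos: [0.6744, 0.0552, 0.1169]
orientation: [-2.342, -2.09, 0.004]
force: [-0.2, -0.4, -5.0]
opening: 0.0557
gripper_force: 30.0
```

```bash
python3 d.py 0.676 0.054 0.094
```

```text
t 4.5167 pos [0.6744 0.0552 0.1169] delta cm [-0.1   0.18  2.29] roll 0.2 F [-0.24 -0.4  -5.  ] M [-0.06  0.06  0.02]
```

>>> play_rows(targets=[-0.1, 0.2, 0.5, 0, -0.1, 0.2, 1, 0, -0.1, 0.2, 1.4, 0, -0.1, 0.2, 1.7, 0, -0.1, 0.2, 1.9, 0, -0.1, 0.2, 2.1, 0, -0.1, 0.2, 2.1, 0])

```text
t: 5.1
tool_pos: [0.6778, 0.0532, 0.0971]
orientation: [-2.344, -2.091, 0.001]
force: [-0.9, 0.0, -5.7]
opening: 0.0557
gripper_force: 30.0
```

```bash
python3 d.py 0.676 0.054 0.094
```

```text
t 5.1 pos [0.6778 0.0532 0.0971] delta cm [ 0.06 -0.19  0.31] roll 0.15 F [-0.95  0.03 -5.74] M [-0.07  0.08  0.03]
```

>>> play_rows(targets=[0, -0.1, 0.1, 0, 0, -0.1, 0.2, 0, 0, -0.1, 0.3, 0, 0, -0.1, 0.4, 0, 0, -0.1, 0.4, 0])

```text
t: 5.52
tool_pos: [0.6772, 0.0534, 0.094]
orientation: [2.345, 2.091, 0.0]
force: [-0.3, -0.6, -3.5]
opening: 0.0559
gripper_force: 30.0
```

```bash
python3 d.py 0.676 0.054 0.094
```

```text
t 5.5167 pos [0.6772 0.0534 0.094 ] delta cm [ 0.05 -0.13 -0.01] roll 0.15 F [-0.26 -0.61 -3.54] M [-0.08  0.2   0.01]
```

Contact is starting. Go 1 mm more, release and rise.

>>> play_rows(targets=[0, 0, 0.1, 0, 0, 0, 0.1, 0, 0, 0, 0.1, 0])

```text
t: 5.77
tool_pos: [0.6773, 0.0534, 0.0939]
orientation: [2.344, 2.091, 0.001]
force: [-5.0, 0.1, 3.5]
opening: 0.056
gripper_force: 30.0
```

>>> play_rows(targets=[0, 0, 0, 0, 0, 0, 0, 0, 0, 0, 0, 0, 0, 0, 0, 0, 0, 0, 0, 0, 0, 0, 0, 0], grip=9.3)

```text
t: 6.27
tool_pos: [0.6771, 0.0534, 0.0926]
orientation: [2.345, 2.091, 0.0]
force: [0.2, 0.0, 0.2]
opening: 0.0905
gripper_force: 0.0
```

>>> play_rows(targets=[0, 0, -3, 0, 0, 0, -6, 0, 0, 0, -9, 0, 0, 0, -12, 0, 0, 0, -12, 0])

```text
t: 6.68
tool_pos: [0.6805, 0.0534, 0.2215]
orientation: [2.339, 2.086, 0.014]
force: [1.4, 0.0, 2.1]
opening: 0.0929
gripper_force: 0.0
```

```bash
python3 d.py 0.461 0.030 0.20
```

```text
t 6.6833 pos [0.6805 0.0534 0.2215] delta cm [ -4.84 -21.57   1.89] roll 0.15 F [1.44 0.04 2.08] M [-0.06 -0.03 -0.02]
```

>>> play_rows(targets=[-0.9, -4, 0, 0, -1.8, -8, 0, 0, -2.7, -12, 0, 0, -3.6, -16, 0, 0, -4.5, -20, 0, 0, -4.8, -21.3, 2, 0, -4.8, -21.3, 4, 0, -4.8, -21.3, 4, 0])

```text
t: 7.35
tool_pos: [0.4573, 0.03, 0.1693]
orientation: [-2.343, -2.089, 0.004]
force: [-0.6, 0.3, -0.7]
opening: 0.0931
gripper_force: 0.0
```

>>> play_rows(targets=[0, 0, 0, 0, 0, 0, 0, 0])

```text
t: 7.52
tool_pos: [0.4607, 0.03, 0.1736]
orientation: [2.344, 2.091, 0.001]
force: [0.3, -0.2, 1.6]
opening: 0.0931
gripper_force: 0.0
```

```bash
python3 d.py 0.461 0.030 0.034
```

```text
t 7.5167 pos [0.4607 0.03   0.1736] delta cm [ 0.    0.02 13.96] roll 0.15 F [ 0.31 -0.25  1.59] M [-0.05  0.09  0.04]
```

>>> play_rows(targets=[0, 0, 3, 0, 0, 0, 6, 0, 0, 0, 9, 0, 0, 0, 12, 0, 0, 0, 13.5, 0, 0, 0, 13.9, 0, 0, 0, 13.9, 0, 0, 0, 13.9, 0])

```text
t: 8.18
tool_pos: [0.4615, 0.03, 0.0352]
orientation: [2.344, 2.09, 0.002]
force: [-0.7, -0.4, -0.2]
opening: 0.0929
gripper_force: 0.0
```

>>> play_rows(targets=[0, 0, 0, 0, 0, 0, 0, 0, 0, 0, 0, 0, 0, 0, 0, 0, 0, 0, 0, 0, 0, 0, 0, 0, 0, 0, 0, 0, 0, 0, 0, 0], grip=4.5)

```text
t: 8.85
tool_pos: [0.4603, 0.03, 0.0339]
orientation: [2.344, 2.091, 0.001]
force: [0.1, -0.5, 1.9]
opening: 0.056
gripper_force: 30.0
```

```bash
python3 d.py 0.461 0.030 0.034
```

```text
t 8.85 pos [0.4603 0.03   0.0339] delta cm [ 0.01  0.07 -0.01] roll 0.15 F [ 0.13 -0.49  1.88] M [ 0.01 -0.03  0.03]
```

>>> play_rows(targets=[0, 0, -1, 0, 0, 0, -4, 0, 0, 0, -7, 0, 0, 0, -10, 0, 0, 0, -12, 0, 0, 0, -12, 0, 0, 0, -12, 0, 0, 0, -12, 0])

```text
t: 9.52
tool_pos: [0.459, 0.03, 0.1521]
orientation: [-2.344, -2.09, 0.002]
force: [0.2, -0.4, -2.3]
opening: 0.0562
gripper_force: 30.0
```

>>> play_rows(targets=[0, 0, 0, 0, 0, 0, 0, 0, 0, 0, 0, 0, 0, 0, 0, 0])

```text
t: 9.85
tool_pos: [0.4594, 0.03, 0.1527]
orientation: [-2.344, -2.09, 0.002]
force: [-0.2, 0.3, -2.0]
opening: 0.0558
gripper_force: 30.0
```

```bash
python3 d.py 0.666 -0.0355 0.15
```

```text
t 9.85 pos [0.4594 0.03   0.1527] delta cm [-4.15 21.27  0.23] roll 0.15 F [-0.18  0.28 -1.97] M [-0.05  0.09 -0.02]
```

M is light, about 0.22 kg.

>>> play_rows(targets=[-0.5, 3, 0, 0, -1.1, 6, 0, 0, -1.9, 10, 0, 0, -2.7, 14, 0, 0, -3.5, 18, 0, 0, -4, 20.5, 0, 0, -4.1, 21.2, 0, 0, -4.1, 21.2, 0, 0])

```text
t: 10.52
tool_pos: [0.6667, -0.0357, 0.1522]
orientation: [-2.345, -2.089, 0.002]
force: [-0.0, 0.9, -1.6]
opening: 0.0557
gripper_force: 30.0
```

>>> play_rows(targets=[0, 0, 1, 0, 0, 0, 2.5, 0, 0, 0, 4, 0, 0, 0, 4.7, 0, 0, 0, 5.1, 0, 0, 0, 5.3, 0, 0, 0, 5.3, 0, 0, 0, 5.3, 0])

```text
t: 11.18
tool_pos: [0.6663, -0.0348, 0.1016]
orientation: [2.344, 2.09, 0.001]
force: [0.1, 0.4, -2.6]
opening: 0.0561
gripper_force: 30.0
```

```bash
python3 d.py 0.666 -0.0355 0.094
```

```text
t 11.1833 pos [ 0.6663 -0.0348  0.1016] delta cm [-0.07 -0.02  0.76] roll 0.16 F [ 0.11  0.44 -2.57] M [-0.05  0.05 -0.  ]
```

>>> play_rows(targets=[-0.1, 0, 0.2, 0, -0.1, 0, 0.4, 0, -0.1, 0, 0.6, 0, -0.1, 0, 0.7, 0, -0.1, 0, 0.8, 0, -0.1, 0, 0.9, 0, -0.1, 0, 0.9, 0])

```text
t: 11.77
tool_pos: [0.666, -0.036, 0.0939]
orientation: [2.344, 2.091, 0.0]
force: [-7.8, 0.3, 11.7]
opening: 0.0557
gripper_force: 30.0
```

```bash
python3 d.py 0.666 -0.0355 0.094
```

```text
t 11.7667 pos [ 0.666  -0.036   0.0939] delta cm [ 0.05 -0.   -0.01] roll 0.15 F [-7.82  0.3  11.73] M [ 0.07  1.84 -0.03]
```

Contact is firm. Relax 0.5 mm, release and rise.

>>> play_rows(targets=[0, 0, -0.06, 0, 0, 0, -0.06, 0])

```text
t: 11.93
tool_pos: [0.666, -0.036, 0.094]
orientation: [2.344, 2.091, 0.0]
force: [-5.1, 0.1, 8.5]
opening: 0.0556
gripper_force: 30.0
```

>>> play_rows(targets=[0, 0, 0, 0, 0, 0, 0, 0, 0, 0, 0, 0, 0, 0, 0, 0, 0, 0, 0, 0, 0, 0, 0, 0], grip=9.3)

```text
t: 12.43
tool_pos: [0.6658, -0.0359, 0.0921]
orientation: [-2.345, -2.091, 0.0]
force: [-0.4, 0.0, 0.0]
opening: 0.0902
gripper_force: 0.0
```

>>> play_rows(targets=[0, 0, -3, 0, 0, 0, -6, 0, 0, 0, -9, 0, 0, 0, -11, 0, 0, 0, -11, 0, 0, 0, -11, 0])

```text
t: 12.93
tool_pos: [0.6669, -0.0361, 0.2042]
orientation: [2.343, 2.089, 0.004]
force: [0.3, -0.1, -1.1]
opening: 0.0933
gripper_force: 0.0
```

```bash
python3 d.py 0.445 -0.175 0.20
```

```text
t 12.9333 pos [ 0.6669 -0.0361  0.2042] delta cm [-16.33 -20.47   0.35] roll 0.15 F [ 0.26 -0.08 -1.07] M [-0.08  0.08  0.03]
```

>>> play_rows(targets=[-2.4, -3, 0, 0, -4.8, -6, 0, 0, -7.2, -9, 0, 0, -9.6, -12, 0, 0, -12, -15, 0, 0, -14.4, -18, 0, 0, -16.2, -20.3, 0, 0, -16.3, -20.4, 2, 0])

```text
t: 13.6
tool_pos: [0.4423, -0.1774, 0.1839]
orientation: [2.345, 2.086, -0.001]
force: [0.3, -0.2, 0.3]
opening: 0.0935
gripper_force: 0.0
```

>>> play_rows(targets=[0, 0, 1, 0, 0, 0, 1, 0, 0, 0, 1, 0])

```text
t: 13.85
tool_pos: [0.4438, -0.1736, 0.1705]
orientation: [-2.342, -2.089, 0.002]
force: [-0.1, -0.2, 0.4]
opening: 0.0933
gripper_force: 0.0
```

```bash
python3 d.py 0.445 -0.175 0.034
```

```text
t 13.85 pos [ 0.4438 -0.1736  0.1705] delta cm [-0.14  0.18 13.65] roll 0.17 F [-0.08 -0.22  0.36] M [-0.09  0.05 -0.01]
```

>>> play_rows(targets=[-0.1, 0.1, 3, 0, -0.1, 0.1, 6, 0, -0.1, 0.1, 9, 0, -0.1, 0.1, 12, 0, -0.1, 0.1, 13.3, 0, -0.1, 0.1, 13.6, 0, -0.1, 0.1, 13.6, 0, -0.1, 0.1, 13.6, 0])

```text
t: 14.52
tool_pos: [0.4467, -0.1758, 0.0374]
orientation: [2.343, 2.091, 0.001]
force: [0.3, -1.0, -0.2]
opening: 0.093
gripper_force: 0.0
```

>>> play_rows(targets=[0, 0, 0, 0, 0, 0, 0, 0, 0, 0, 0, 0, 0, 0, 0, 0, 0, 0, 0, 0, 0, 0, 0, 0, 0, 0, 0, 0, 0, 0, 0, 0], grip=4.5)

```text
t: 15.18
tool_pos: [0.4455, -0.1758, 0.0365]
orientation: [2.345, 2.091, 0.0]
force: [0.5, 0.3, 2.4]
opening: 0.0554
gripper_force: 30.0
```

>>> play_rows(targets=[0, 0, -1, 0, 0, 0, -4, 0, 0, 0, -7, 0, 0, 0, -10, 0, 0, 0, -12, 0, 0, 0, -12, 0, 0, 0, -12, 0, 0, 0, -12, 0])

```text
t: 15.85
tool_pos: [0.4446, -0.1753, 0.1549]
orientation: [-2.343, -2.09, 0.001]
force: [-1.3, 0.5, -3.5]
opening: 0.0559
gripper_force: 30.0
```

>>> play_rows(targets=[0, 0, 0, 0, 0, 0, 0, 0, 0, 0, 0, 0, 0, 0, 0, 0])

```text
t: 16.18
tool_pos: [0.4449, -0.1754, 0.1553]
orientation: [-2.344, -2.09, 0.001]
force: [-0.2, 0.1, -2.3]
opening: 0.0557
gripper_force: 30.0
```

```bash
python3 d.py 0.655 -0.1255 0.15
```

```text
t 16.1833 pos [ 0.4449 -0.1754  0.1553] delta cm [ 7.36 20.3   0.5 ] roll 0.15 F [-0.2   0.14 -2.3 ] M [-0.03  0.11 -0.01]
```

>>> play_rows(targets=[1, 3, 0, 0, 2.1, 6, 0, 0, 3.6, 10, 0, 0, 5, 14, 0, 0, 6.4, 18, 0, 0, 7.1, 19.8, 0, 0, 7.3, 20.2, 0, 0, 7.3, 20.2, 0, 0])

```text
t: 16.85
tool_pos: [0.6551, -0.1253, 0.1548]
orientation: [-2.342, -2.092, 0.001]
force: [0.3, -0.4, -1.8]
opening: 0.0556
gripper_force: 30.0
```

>>> play_rows(targets=[0, 0, 1, 0, 0, 0, 2.5, 0, 0, 0, 4, 0, 0, 0, 4.7, 0, 0, 0, 5.1, 0, 0, 0, 5.3, 0, 0, 0, 5.3, 0, 0, 0, 5.3, 0])

```text
t: 17.52
tool_pos: [0.6547, -0.1265, 0.1042]
orientation: [2.344, 2.09, 0.001]
force: [0.1, -0.3, -2.3]
opening: 0.0556
gripper_force: 30.0
```

```bash
python3 d.py 0.655 -0.1255 0.0965
```

```text
t 17.5167 pos [ 0.6547 -0.1265  0.1042] delta cm [0.1  0.01 0.77] roll 0.14 F [ 0.13 -0.29 -2.31] M [-0.07  0.05  0.03]
```

>>> play_rows(targets=[0.1, 0, 0.2, 0, 0.1, 0, 0.4, 0, 0.1, 0, 0.6, 0, 0.1, 0, 0.7, 0, 0.1, 0, 0.8, 0, 0.1, 0, 0.85, 0, 0.1, 0, 0.85, 0])

```text
t: 18.1
tool_pos: [0.6547, -0.1252, 0.0964]
orientation: [2.344, 2.091, 0.0]
force: [-4.7, 1.6, 8.2]
opening: 0.0558
gripper_force: 30.0
```

```bash
python3 d.py 0.655 -0.1255 0.0965
```

```text
t 18.1 pos [ 0.6547 -0.1252  0.0964] delta cm [-0.03  0.04 -0.01] roll 0.16 F [-4.71  1.57  8.21] M [ 0.22  1.37 -0.01]
```

>>> play_rows(targets=[0, 0, -0.03, 0, 0, 0, -0.03, 0, 0, 0, -0.03, 0, 0, 0, -0.03, 0, 0, 0, -0.03, 0, 0, 0, -0.03, 0, 0, 0, -0.03, 0], grip=9.3)

```text
t: 18.68
tool_pos: [0.6545, -0.1252, 0.0949]
orientation: [-2.345, -2.091, 0.0]
force: [0.0, 0.8, 0.7]
opening: 0.0923
gripper_force: 0.0
```

>>> play_rows(targets=[0, 0, -3, 0, 0, 0, -6, 0, 0, 0, -9, 0, 0, 0, -11, 0, 0, 0, -11, 0, 0, 0, -11, 0])

```text
t: 19.18
tool_pos: [0.6556, -0.1255, 0.2071]
orientation: [2.342, 2.089, 0.003]
force: [-0.8, -1.2, -0.4]
opening: 0.0929
gripper_force: 0.0
```

>>> play_rows(targets=[0, -4, 0, 0, 0, -8, 0, 0, 0, -12, 0, 0, 0, -16, 0, 0, 0, -20, 0, 0, 0, -22, 0, 0, 0, -22, 0, 0])

```text
t: 19.77
tool_pos: [0.4319, -0.0993, 0.2027]
orientation: [-2.342, -2.088, 0.004]
force: [-0.5, 0.1, 0.3]
opening: 0.0929
gripper_force: 0.0
```

```bash
python3 - <<'E'
from plant import eyes
from h import *
a=[]
for n,(y,x) in(("top",(115,195)),("scene",(130,140))):
    c=eyes.read_camera(n);np.savez(n+"1.npz",**c)
    a.append(cv2.resize(c["image"][y:y+75 if n=="top" else y+125,x:x+150 if n=="top" else x+170],(780 if 0 else 640,(320 if n=="top" else 280)) if n=="top" else (380,280),interpolation=cv2.INTER_CUBIC))
a[1]=cv2.copyMakeBorder(a[1],0,0,0,260,cv2.BORDER_CONSTANT)
cv2.imwrite("pics/chk.png",np.vstack(a)[:,:,::-1])
c=dict(np.load("top1.npz"))
for p in[(.676,.054),(.666,-.0355),(.655,-.1255)]: print(((proj(c,[*p,.155])[0]-[195,115])*640/150).round())
E
python3 d.py 0.676 0.054 0.2
```

```text
[156. 104.]
[299. 122.]
[444. 142.]
t 19.8667 pos [ 0.4352 -0.0999  0.2039] delta cm [18.05 22.16  0.37] roll 0.13 F [-0.39 -0.19  0.48] M [-0.08  0.06 -0.01]
```

View pics/chk.png

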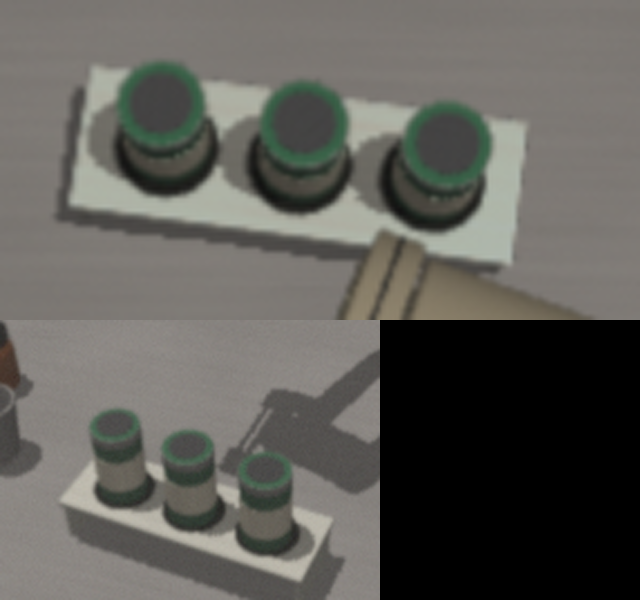

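The crop shows three upright tins at lid pixels (162,105), (304,124) and (448,144), within about 4 mm of the spots. L is clearly the heaviest at about 5.5 N, against about 2.2 N and 2.6 N, so I'll fetch it from the left spot.

>>> play_rows(targets=[2.3, 2.8, 0, 0, 4.6, 5.6, 0, 0, 6.9, 8.4, 0, 0, 9.2, 11.2, 0, 0, 11.5, 14, 0, 0, 13.8, 16.8, 0, 0, 16.1, 19.6, 0, 0, 17.9, 22, 0, 0])

```text
t: 20.53
tool_pos: [0.6772, 0.0548, 0.2025]
orientation: [-2.343, -2.091, 0.002]
force: [0.4, -0.5, 0.1]
opening: 0.0928
gripper_force: 0.0
```

>>> play_rows(targets=[0, 0.2, 0, 0, 0, 0.2, 0, 0, 0, 0.2, 0, 0, 0, 0.2, 0, 0])

```text
t: 20.87
tool_pos: [0.6766, 0.0519, 0.2043]
orientation: [-2.345, -2.09, 0.001]
force: [-0.2, -0.6, -0.0]
opening: 0.0932
gripper_force: 0.0
```

```bash
python3 d.py 0.677 0.0532 0.094
```

```text
t 20.8667 pos [0.6766 0.0519 0.2043] delta cm [ 0.14  0.04 11.03] roll 0.12 F [-0.15 -0.62 -0.01] M [-0.01  0.16  0.02]
```

>>> play_rows(targets=[0.1, 0, 2.5, 0, 0.1, 0, 5, 0, 0.1, 0, 7.5, 0, 0.1, 0, 9.5, 0, 0.1, 0, 10.5, 0, 0.1, 0, 11, 0, 0.1, 0, 11, 0, 0.1, 0, 11, 0])

```text
t: 21.53
tool_pos: [0.6777, 0.0531, 0.0967]
orientation: [2.344, 2.09, 0.002]
force: [-0.4, 0.4, 0.7]
opening: 0.0929
gripper_force: 0.0
```

>>> play_rows(targets=[0, 0, 0, 0, 0, 0, 0, 0, 0, 0, 0, 0, 0, 0, 0, 0, 0, 0, 0, 0, 0, 0, 0, 0, 0, 0, 0, 0, 0, 0, 0, 0], grip=4.5)

```text
t: 22.2
tool_pos: [0.6772, 0.0534, 0.0951]
orientation: [2.345, 2.091, 0.0]
force: [0.2, 0.2, 0.9]
opening: 0.0559
gripper_force: 30.0
```

>>> play_rows(targets=[0, 0, -1, 0, 0, 0, -3, 0, 0, 0, -5.5, 0, 0, 0, -8, 0, 0, 0, -10.5, 0, 0, 0, -12.5, 0, 0, 0, -13, 0, 0, 0, -13, 0])

```text
t: 22.87
tool_pos: [0.6779, 0.0534, 0.2272]
orientation: [2.343, 2.09, 0.004]
force: [-0.6, 0.7, -6.4]
opening: 0.0556
gripper_force: 30.0
```

>>> play_rows(targets=[0, 0, 0, 0, 0, 0, 0, 0, 0, 0, 0, 0, 0, 0, 0, 0, 0, 0, 0, 0, 0, 0, 0, 0, 0, 0, 0, 0, 0, 0, 0, 0])

```text
t: 23.53
tool_pos: [0.6771, 0.0534, 0.225]
orientation: [-2.345, -2.091, 0.0]
force: [-0.4, -0.3, -6.2]
opening: 0.0555
gripper_force: 30.0
```

```bash
python3 d.py 0.677 0.0532 0.22
python3 - <<'E'
from plant import eyes
from h import *
c=eyes.read_camera("scene"); cv2.imwrite("pics/fin.png",cv2.resize(c["image"][60:270,120:400],None,fx=2.5,fy=2.5)[:,:,::-1])
E
```

```text
t 23.5333 pos [0.6771 0.0534 0.225 ] delta cm [-0.02 -0.    0.5 ] roll 0.15 F [-0.39 -0.32 -6.16] M [-0.03  0.04  0.01]
```

View pics/fin.png

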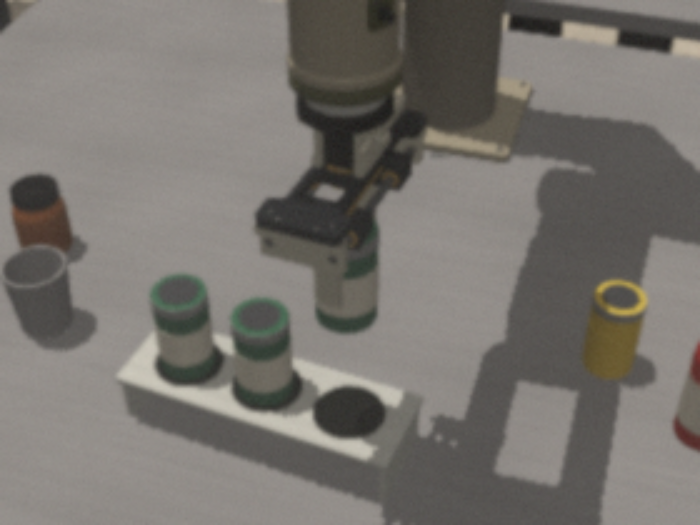

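The picture shows the heaviest tin held upright at (347,280), 13 cm over the shelf. The other two stand on their spots at (188,330) and (263,355).

```bash
python3 -c "
from plant import workorder
print(workorder.close_job())"
```

```text
the job is handed in; nothing more can be done
None
```

The job is handed in: all three tins were set on their spots, and the heaviest (about 0.6 kg by wrist force, against roughly 0.2 to 0.3 kg for the others) ended held upright about 13 cm above the shelf, with the other two left on their spots; no verdict came back.

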